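# Free the bottle jammed under a scrap bin's lever-lifted lid and close it quietly

### The arm

A 6-joint arm with a two-finger parallel gripper is mounted at the origin on a cart in front of the work surface, level with it; the furniture and walls round the work are solid. World frame = base frame: x ahead of the robot, y to its left, z up, the work surface at z = 0. Lengths are in m, angles in degrees, forces in N, time in s.
With the tool pointing down it reaches from about 0.4 to 0.825 m from the base axis. Payload 7 kg.
Tool frame: the origin (TCP) lies midway between the tips of the shut fingers; the grasp point (between the pads) lies 19 mm behind it; z points along the fingers, y is the direction in which the jaws open and shut (so a half turn about z gives the same grasp; the last joint's range is limited). The gripper opens to 88 mm and grips with 3 to 60 N. Pads are 19 mm wide; open, the fingers measure 130 mm over their backs; the gripper's body (78 mm by 193 mm) begins 47 mm behind the grasp point.
Start: joints at [83.314, 20.546, 0.682, 0, -70.136, -16.507], TCP at [0.266, 0.62, 0.227] pointing down, gripper open.
Joint ranges: [-176.03, 176.03], [-82.01, 121.73], [-58.28, 71.71], [-173.87, 95.51], [-174.79, -0.11], [-173.66, 173.66]. Speed limits (degrees/s): [136.94, 136.94, 172.46, 180, 180, 180].

### API

Orientations are given as [roll, pitch, yaw] about the fixed x, y, z axes, in that order (R = Rz(yaw) Ry(pitch) Rx(roll)).
In Python, from plant import get_state, capture, close_job gives the robot as it stands.
- The arm moves only by the tool apply_moves, never from a script. Its argument "commands" is a list of rows, each an object with "grip": the opening, from 0 (shut) to 1 (fully open); "dp": the shift along the tool's x, y, z in mm, a list of three; "yaw": the turn about the tool's z in rad. A call has 1 to 12 rows; each row is the pose to reach, as a shift and turn from the pose commanded when the call began, along the tool's axes at that moment; what a row does not reach only later rows make up. A row lasts 1/8 s, in which the tool goes at most 62.5 mm and 10.7 degrees, less where a joint would pass 70% of its speed; a pose out of reach is approached as far as the arm can. A call with a gripper value outside its range is refused whole. The fingers move at their own pace and stop on an object; "newtons" is the grip in N (left out, the last holds). Time passes only in rows, so rows that repeat a pose let the fingers close. It gives the time, the measured TCP pose, the force and the opening at its end, in the units of the state.
- get_state(): the state, without advancing time (a new reading comes with each control period).
- capture(name): name is "scene" or "side" or "wrist"; returns a dict with "color" (400x640x3 uint8, red, green, blue), "camera_matrix" (3x3 intrinsics, pixels), "xyz" and "rotation" of the camera in the world; the wrist camera has in their place "T_tool_cam" (4x4, takes a point from camera to tool coordinates, whose origin is the TCP and whose axes are the flange's). Camera axes: x right, y up, looking along -z (the intrinsics and any distortion apply to the point x, -y, -z); pixel columns grow to the right and rows downward; lengths in m; the calibration is good to about 2 mm. The wrist camera is an equidistant fisheye: a pixel r from the principal point sees the ray r / f radians off the axis. A picture is of the moment at which its call begins: read the wrist's pose just before it. There is no depth.
- close_job(): hands the job in, once; it reports no verdict.
The state is a dict: "time_s": time; "joints": joint angles; "qd": joint speeds; "joint_torque": joint torques, N m; "tcp_pos": TCP position; "eef_rot": TCP orientation; "contact_force": force on the tool from outside, world axes, zero at the start; "moment": the same for the moment, N m; "gripper_width": finger opening in m.
Only numpy, scipy, OpenCV 4.12 (cv2) and the standard library are available. Lean on these libraries where they do the work, as an engineer would, in place of code of your own. Each camera call takes 0.05 s, during which the arm holds its last target.

### The job

An empty glue bottle was caught in the mouth of the red scrap bin when its lid came down, so the lid stands ajar. Press the black pad of the bin's side lever right down to lift the lid wide open and keep it down until the bottle has rolled off the chute and dropped into the bin, then ease the lever back up slowly so that the lid closes fully without slamming. Work the bin only by this lever: do not touch the lid or the bottle, and leave the other things on the bench where they are.

Things in the scene. Friction and masses are not known exactly. Their poses are not given: they have to be found in the camera images.
- bin: Red sheet-steel scrap bin screwed to the bench, 220 deep (x) x 220 wide (y) x 190 mm high. Origin under its centre at bench level; -x is its front (mouth and lever pad, towards the robot), +x the hinge side. Walls 4 mm, inner floor 16 mm up. A metal chute in the front of the mouth slopes 14 degrees down inwards from 12 mm under the front rim to an open edge 38 mm in front of the centre.
- lever_pad (a point): Centre of the top of the black rubber press pad at the front end of the bin's side lever: 38 mm along the bin's x, 46 mm along its y, 8 mm thick, nothing above it. With the lid shut it lies 215 mm in front of the bin's centre, 68 mm to its -y side, 120 mm above the bench; right down, 60 mm above the bench. It swings about a pivot 195 mm behind it, 65 mm above the bench.
- lever (a joint): Lever angle (rad): 0 with the lid shut, 0.30 at its lower stop (pad 60 mm lower). Pushing it down takes about 7 N at the pad, less further down. A rod links it rigidly to the lid both ways (the lid turns about 3.5 times as far); there is no catch and no damper: let go, it flies up and the lid slams.
- lid: The flat red lid, 232 x 228 mm, 4 mm thick with a 14 mm skirt, 0.33 kg, closes by its own weight. Origin in the middle of the plate; its hinge axis (along y) lies 116 mm along its own +x, at the bin's back, 194 mm above the bench. Level when shut, tilted about 0.2 rad at the start (resting on the bottle), 1.04 rad wide open.
- glue_bottle: Empty white plastic glue bottle with red label and orange nozzle, 57 mm in diameter, 166 mm long. Origin at the centre of its base, its z axis runs towards the nozzle. At the start it lies across the chute, parallel to the bin's front edge, nozzle to the bin's -y side, held by the lid.
- tape_measure: Yellow tape measure, 65 x 81 x 33 mm; origin at the centre of its underside. Bystander, to be left alone.
- screw_jar: Jar of brass screws with a white lid, 69 x 67 x 81 mm; origin at the centre of its underside. Bystander, to be left alone.
- duct_tape: Grey roll of duct tape lying flat, 103 mm across, 48 mm high; origin at the centre of its underside. Bystander, to be left alone.
- screw_box_1: Small yellow and blue box of screws, 55 x 85 x 45 mm; origin at the centre of its underside. Bystander, to be left alone.
- screwdriver: Red-handled screwdriver lying flat, 30 x 206 x 29 mm; origin at the centre of its underside. Bystander, to be left alone.

How it is judged:
By the outcome, as a careful person would: the job done as asked, in the order asked, and still so for the second after the job is handed in, with the robot touching nothing.
It also fails if it takes over 43 s, if anything falls off the work surface, if the arm or the gripper's body presses on something with over 40 N, if the wrist force passes 120 N, or if a joint passes its speed limit or range.

## Working session

There is one attempt and no reset: what is moved stays moved. The work goes in short steps, Python scripts to look and compute and a tool call to move; the robot and the scene stay as the last step left them, time stands still between calls to the robot, and variables do not carry over. Pictures are saved under pics/ and viewed, and the job is handed in when it is done.

Besides the shell and the picture viewer there is one more tool, called after ">>>" in YAML: its name, and indented under it one key for each argument. apply_moves: Moves the arm, as the interface text tells. Its arguments: {"type":"object","properties":{"commands":{"type":"array","items":{"type":"object","properties":{"grip":{"type":"number"},"dp":{"type":"array","items":{"type":"number"}},"yaw":{"type":"number"}}}},"newtons":{"type":"number"}},"required":["commands"]}

```bash
mkdir -p pics; ls
cat > h.py <<'E'
import numpy as np,cv2
from plant import get_state,capture,close_job
def save(n,f):
    c=capture(n); cv2.imwrite('pics/'+f,c['color'][:,:,::-1]); np.savez('pics/'+f+'.npz',**c); return c
def load(f): return dict(np.load('pics/'+f+'.npz'))
def ray(c,u,v):
    K=np.array(c['camera_matrix']); d=np.linalg.inv(K)@[u,v,1]; d=np.array([d[0],-d[1],-d[2]])
    return np.array(c['xyz']),np.array(c['rotation'])@d
def onz(c,u,v,z):
    o,d=ray(c,u,v); return o+d*(z-o[2])/d[2]
def proj(c,p):
    q=np.array(c['rotation']).T@(np.array(p)-c['xyz']); q=np.array([q[0],-q[1],-q[2]]); w=np.array(c['camera_matrix'])@q; return w[:2]/w[2]
E
python3 - <<'E'
from h import *
print(get_state())
for n in('scene','side'):
    c=save(n,n+'1.png'); print({k:v for k,v in c.items() if k!='color'})
E
```

```text
pics
{'time_s': 0.0, 'joints': array([ 8.33160125e+01,  2.05912414e+01,  6.33692099e-01, -2.05426330e-02,
       -7.01363649e+01, -1.65068774e+01]), 'qd': array([-0.05849484, -0.00208357,  0.01908226,  0.02896498, -0.05590216,
        0.0136039 ]), 'joint_torque': array([ 2.06682082e-03, -5.82715774e+01,  2.93042654e+01,  6.99708447e+00,
        6.80234531e-03, -1.40121192e-04]), 'tcp_pos': array([0.26564094, 0.61999276, 0.22562293]), 'eef_rot': array([ 1.79904469e+02, -8.17104603e-03, -2.31978539e+01]), 'contact_force': array([-0.01219936, -0.18084982,  0.4663831 ]), 'moment': array([-0.05049702,  0.06415956,  0.03551219]), 'gripper_width': 0.08798390912205042}
{'camera_matrix': array([[443.85489515,   0.        , 322.9052791 ],
       [  0.        , 443.85489515, 200.26928005],
       [  0.        ,   0.        ,   1.        ]]), 'xyz': array([ 0.03028018, -0.81642176,  0.82099056]), 'rotation': array([ 56.80305895,  -0.58120338, -29.87442213])}
{'camera_matrix': array([[362.35397072,   0.        , 319.2750642 ],
       [  0.        , 362.35397072, 202.68847381],
       [  0.        ,   0.        ,   1.        ]]), 'xyz': array([ 0.12829396, -0.56915846,  0.56610092]), 'rotation': array([ 60.44850659,  -1.27828314, -33.33222166])}
```

View pics/scene1.png

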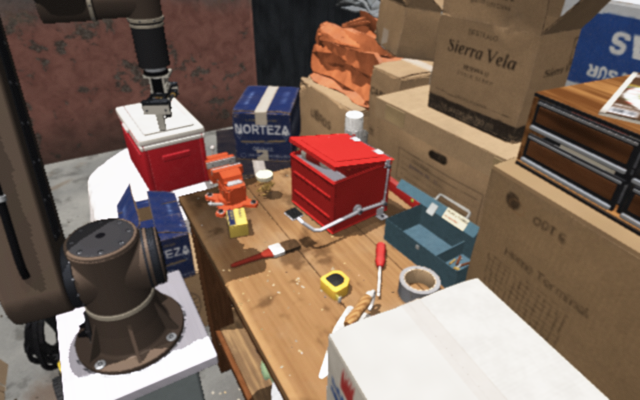

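View pics/side1.png

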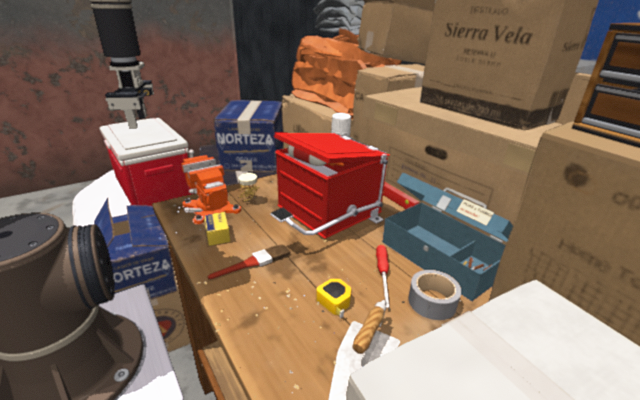

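The bin is at about (340,180) in the scene view and (330,180) in the side view. The dark lever pad is near (292,213) and (280,214). I'll zoom in on both.

```bash
cat >> h.py <<'E'
from scipy.spatial.transform import Rotation as Ro
_l=load
def load(f):
    c=_l(f); c['rotation']=Ro.from_euler('xyz',c['rotation'],degrees=True).as_matrix(); return c
def tri(c1,p1,c2,p2):
    o1,d1=ray(c1,*p1);o2,d2=ray(c2,*p2);d1/=np.linalg.norm(d1);d2/=np.linalg.norm(d2)
    s=np.linalg.lstsq(np.c_[d1,-d2],o2-o1,rcond=None)[0]; a=o1+s[0]*d1;b=o2+s[1]*d2
    return (a+b)/2,np.linalg.norm(a-b)
E
python3 - <<'E'
from h import *
s=load('scene1.png')['color'][:,:,::-1];t=load('side1.png')['color'][:,:,::-1]
a=cv2.resize(s[120:245,270:400],None,fx=3,fy=3,interpolation=2)
b=cv2.resize(t[120:245,260:390],None,fx=3,fy=3,interpolation=2)
cv2.imwrite('pics/z1.png',np.hstack([a,b]))
E
```

```text
(no output)
```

View pics/z1.png

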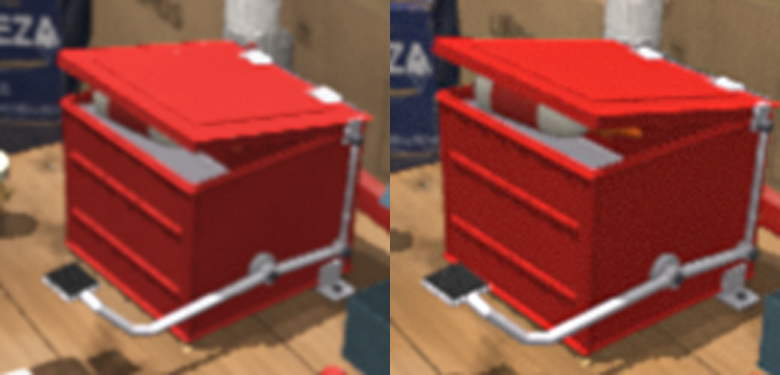

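Run:
```python
from h import *
s=load('scene1.png');t=load('side1.png')
def S(x,y): return (270+x/3-.33,120+y/3-.33)
def T(x,y): return (260+(x-390)/3-.33,120+y/3-.33)
P={'padc':(S(69,281),T(457,283)),
'TL':(S(63,98),T(442,93)),'TR':(S(192,188),T(594,180)),'BL':(S(68,248),T(447,253)),'BR':(S(190,340),T(586,353))}
for k,(a,b) in P.items():
    p,e=tri(s,a,t,b); print(k,p.round(4),'gap',round(e,4))
    z={'padc':.109,'TL':.19,'TR':.19,'BL':0,'BR':0}[k]
    print('   onz',onz(s,*a,z).round(4),onz(t,*b,z).round(4))
for c,nm in((s,'scene'),(t,'side')):
    # dark pad mask
    u=c['color'].astype(int); m=((u.max(2)<70)).astype(np.uint8)
    x0=270 if nm=='scene' else 260
    r=np.zeros_like(m); r[198:228,x0+5:x0+40]=m[198:228,x0+5:x0+40]
    n,l,st,ce=cv2.connectedComponentsWithStats(r)
    i=1+np.argmax(st[1:,4]); print(nm,st[i],ce[i]); print(onz(c,*ce[i],.108))
    cn=cv2.findContours((l==i).astype(np.uint8),0,1)[0][0]; print(cv2.approxPolyDP(cn,2,True)[:,0].tolist())
```

```text
padc [0.4802 0.1198 0.0969] gap 0.0053
   onz [0.4712 0.1067 0.109 ] [0.4724 0.0992 0.109 ]
TL [0.581  0.3324 0.1714] gap 0.0035
   onz [0.564  0.3009 0.19  ] [0.5607 0.2884 0.19  ]
TR [0.6165 0.1222 0.1577] gap 0.0068
   onz [0.5875 0.0808 0.19  ] [0.5779 0.0629 0.19  ]
BL [0.5306 0.2308 0.0551] gap 0.0
   onz [0.5666 0.3062 0.    ] [0.574  0.3171 0.    ]
BR [ 0.6108  0.1129 -0.0174] gap 0.0022
   onz [0.5989 0.0952 0.    ] [0.5962 0.0911 0.    ]
scene [287 208  14  10  85] [293.54117647 212.55294118]
[0.47570264 0.11023434 0.108     ]
[[295, 208], [287, 211], [293, 217], [300, 214]]
side [273 209  18  10 109] [281.44954128 213.30275229]
[0.47352283 0.10427106 0.108     ]
[[273, 212], [280, 218], [290, 214], [284, 209]]
```

Plane intersections at the known heights put the pad near (0.475, 0.108), with its top at about z 0.109. The bin yaw is about 6°, and the front face is about 0.22 wide as it should be. The two-camera baseline is too short to triangulate well, so I'll refine from above with the wrist camera. First I'll check the obstacle positions on the way.

```bash
cat >> h.py <<'E'
def shift(target,st=None):
    st=st or get_state(); R=Ro.from_euler('xyz',st['eef_rot'],degrees=True).as_matrix()
    return (R.T@(np.array(target)-st['tcp_pos'])*1000).round(1)
E
python3 - <<'E'
from h import *
s=load('scene1.png');t=load('side1.png')
for n,a,b in (('vise base',(222,213),None),('vise base right',(256,205),None),('jar',(265,190),None)):
    print(n,onz(s,*a,0).round(3))
print('vise top',tri(s,(215,158),t,(197,160)),onz(s,215,158,.1),onz(s,215,158,.15))
for p in ((.266,.62,.33),(.474,.108,.33),(.474,.108,.25)): print(p,shift(p))
E
```

```text
vise base [0.341 0.36  0.   ]
vise base right [0.454 0.35  0.   ]
jar [0.518 0.422 0.   ]
vise top (array([0.3974099 , 0.54611916, 0.10106947]), np.float64(0.010792499115037895)) [0.39225448 0.54735987 0.1       ] [0.36715191 0.45278293 0.15      ]
(0.266, 0.62, 0.33) [ 3.000e-01  1.000e-01 -1.043e+02]
(0.474, 0.108, 0.33) [ 393.2  388.7 -103.6]
(0.474, 0.108, 0.25) [393.2 388.6 -23.6]
```

>>> apply_moves:
  commands:
    - {"grip": 0,"dp": [0,0,-50],"yaw": 0}
    - {"grip": 0,"dp": [0,0,-100],"yaw": 0}
    - {"grip": 0,"dp": [35,35,-100],"yaw": -0.1}
    - {"grip": 0,"dp": [75,75,-100],"yaw": -0.2}
    - {"grip": 0,"dp": [115,115,-100],"yaw": -0.3}
    - {"grip": 0,"dp": [155,155,-100],"yaw": -0.4}
    - {"grip": 0,"dp": [195,195,-100],"yaw": -0.5}
    - {"grip": 0,"dp": [235,235,-100],"yaw": -0.51}
    - {"grip": 0,"dp": [275,275,-100],"yaw": -0.51}
    - {"grip": 0,"dp": [315,315,-90],"yaw": -0.51}
    - {"grip": 0,"dp": [355,350,-60],"yaw": -0.51}
    - {"grip": 0,"dp": [385,380,-24],"yaw": -0.51}

```text
time_s: 1.6
tcp_pos: [0.4707, 0.1178, 0.2502]
eef_rot: [-180.0, -0.1, 6.0]
contact_force: [0.7, 0.2, -0.1]
gripper_width: 0.0002
```

>>> apply_moves:
  commands:
    - {"grip": 0,"dp": [0,0,0],"yaw": 0}
    - {"grip": 0,"dp": [0,0,0],"yaw": 0}

```text
time_s: 1.85
tcp_pos: [0.4704, 0.1195, 0.2509]
eef_rot: [180.0, -0.0, 6.0]
contact_force: [0.2, 0.2, -0.1]
gripper_width: 0.0002
```

Run:
```python
from h import *
st=get_state(); print(st)
np.savez('pics/w1st.npz',tcp_pos=st['tcp_pos'],eef_rot=st['eef_rot'])
c=save('wrist','w1.png'); print({k:v for k,v in c.items() if k!='color'})
save('scene','scene2.png')
```

```text
{'time_s': 1.85, 'joints': array([ 3.75541126e+01,  1.41493501e+00, -2.02686216e+01,  1.75883197e-02,
       -6.83044088e+01,  5.84267709e+01]), 'qd': array([ 1.36179167, -0.72673238,  1.15167618,  0.07132836,  0.01457142,
       -0.02745369]), 'joint_torque': array([ -0.87232612, -30.16208768,  28.07655752,   6.66100278,
         0.06869122,   0.03995956]), 'tcp_pos': array([0.47035172, 0.11954981, 0.25093933]), 'eef_rot': array([ 1.79992376e+02, -1.88097344e-02,  5.98738500e+00]), 'contact_force': array([ 0.16349956,  0.15303509, -0.06739411]), 'moment': array([-0.01866237, -0.0021103 ,  0.02943578]), 'gripper_width': 0.00015920614144265572}
{'camera_matrix': array([[309.70691629,   0.        , 315.48083639],
       [  0.        , 309.70691629, 200.90048092],
       [  0.        ,   0.        ,   1.        ]]), 'T_tool_cam': array([[-7.90270118e-04,  9.68114455e-01,  2.50507041e-01,
         6.71210799e-02],
       [ 9.99999680e-01,  7.34694206e-04,  3.15367522e-04,
        -1.21712281e-04],
       [ 1.21265785e-04,  2.50507210e-01, -9.68114726e-01,
        -1.57293051e-01],
       [ 0.00000000e+00,  0.00000000e+00,  0.00000000e+00,
         1.00000000e+00]])}
```

View pics/w1.png

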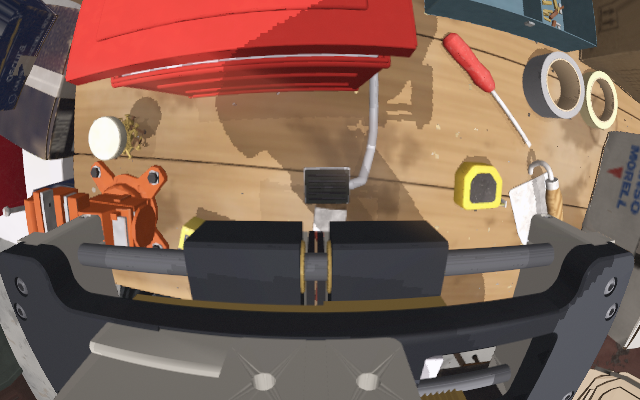

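View pics/scene2.png

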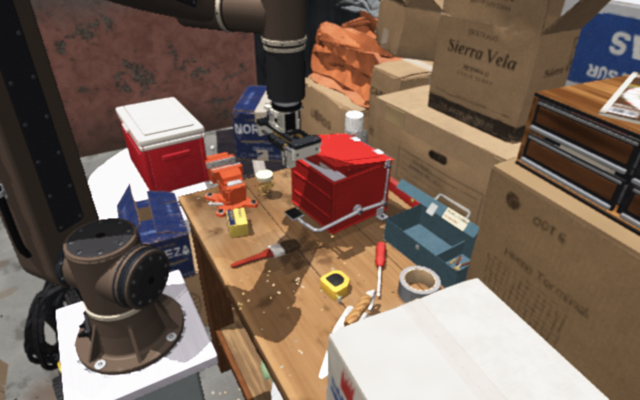

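The wrist view shows the pad top at about columns 305–350 and rows 169–203, just ahead of the finger tips. The pad edges are aligned with the tool.

```bash
cat >> h.py <<'E'
def wray(c,pos,rot,u,v):
    K=c['camera_matrix']; x=(u-K[0,2])/K[0,0]; y=(v-K[1,2])/K[1,1]; r=np.hypot(x,y)
    k=np.sin(r)/max(r,1e-9); d=np.array([x*k,-y*k,-np.cos(r)])
    T=c['T_tool_cam']; R=Ro.from_euler('xyz',rot,degrees=True).as_matrix()
    return pos+R@T[:3,3], R@T[:3,:3]@d
def wonz(c,st,u,v,z):
    o,d=wray(c,st['tcp_pos'],st['eef_rot'],u,v); return o+d*(z-o[2])/d[2]
E
python3 - <<'E'
from h import *
from h import _l
c=_l('w1.png'); st=dict(np.load('pics/w1st.npz'))
u=c['color'].astype(int); m=(u.max(2)<85).astype(np.uint8); r=np.zeros_like(m); r[155:208,290:365]=m[155:208,290:365]
n,l,s,ce=cv2.connectedComponentsWithStats(r); i=1+np.argmax(s[1:,4]); print(s[i],ce[i])
for p in ((ce[i]),(s[i][0],s[i][1]),(s[i][0]+s[i][2],s[i][1]),(s[i][0],s[i][1]+s[i][3]),(s[i][0]+s[i][2],s[i][1]+s[i][3])): print(wonz(c,st,*p,.109).round(4))
cv2.imwrite('pics/z2.png',cv2.resize(u[140:240,270:390].astype(np.uint8)[:,:,::-1],None,fx=6,fy=6,interpolation=2))
E
```

```text
[ 305  170   45   37 1484] [326.33962264 186.77830189]
[0.4756 0.1095 0.109 ]
[0.4901 0.1321 0.109 ]
[0.4947 0.0883 0.109 ]
[0.4527 0.1285 0.109 ]
[0.4574 0.0834 0.109 ]
```

View pics/z2.png

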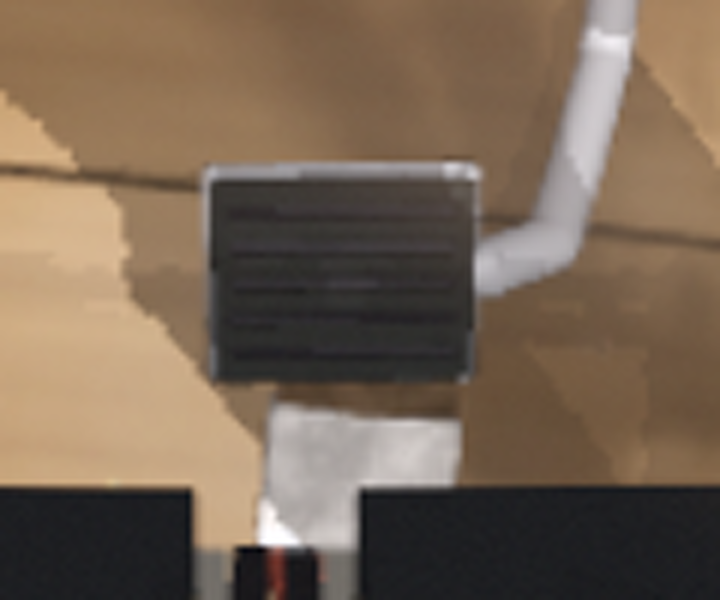

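The mask measures about 45 × 37.5 mm at z 0.109, against the given 46 × 38, so the assumed height and position agree. The pad centre is (0.474, 0.108). I'll descend to just above it.

>>> apply_moves:
  commands:
    - {"grip": 0,"dp": [2,11,40],"yaw": 0}
    - {"grip": 0,"dp": [2,11,80],"yaw": 0}
    - {"grip": 0,"dp": [2,11,110],"yaw": 0}
    - {"grip": 0,"dp": [2,11,127],"yaw": 0}
    - {"grip": 0,"dp": [2,11,133],"yaw": 0}
    - {"grip": 0,"dp": [2,11,133],"yaw": 0}

```text
time_s: 2.7
tcp_pos: [0.4735, 0.1096, 0.1181]
eef_rot: [-180.0, -0.0, 6.1]
contact_force: [0.3, -0.2, 0.1]
gripper_width: 0.0007
```

Run:
```python
from h import *
save('scene','scene3.png');save('side','side3.png');st=get_state();print(st['tcp_pos'],st['contact_force'])
s=load('scene3.png')['color'][:,:,::-1];t=load('side3.png')['color'][:,:,::-1]
a=cv2.resize(s[120:245,270:400],None,fx=3,fy=3,interpolation=2)
b=cv2.resize(t[120:245,260:390],None,fx=3,fy=3,interpolation=2)
cv2.imwrite('pics/z3.png',np.hstack([a,b]))
```

```text
[0.47383024 0.10952633 0.11859538] [-0.05509746  0.84509665  0.50365595]
```

View pics/z3.png

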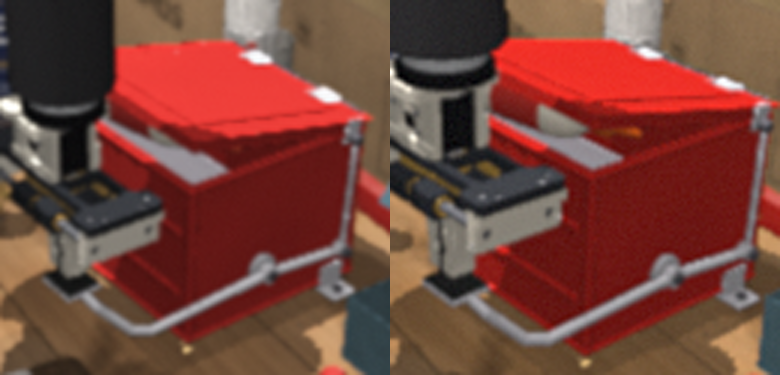

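The shut fingertip stands centred over the pad, the lid is still ajar, and the body clears the bin front. Now I'll press, moving slightly toward the robot to follow the pad's arc.

>>> apply_moves:
  commands:
    - {"grip": 0,"dp": [0,0,5],"yaw": 0}
    - {"grip": 0,"dp": [0,0,9],"yaw": 0}
    - {"grip": 0,"dp": [0,0,13],"yaw": 0}
    - {"grip": 0,"dp": [-1,0,18],"yaw": 0}
    - {"grip": 0,"dp": [-1,0,23],"yaw": 0}
    - {"grip": 0,"dp": [-2,0,28],"yaw": 0}
    - {"grip": 0,"dp": [-3,0,33],"yaw": 0}
    - {"grip": 0,"dp": [-3,0,38],"yaw": 0}
    - {"grip": 0,"dp": [-4,0,43],"yaw": 0}
    - {"grip": 0,"dp": [-4,0,48],"yaw": 0}
    - {"grip": 0,"dp": [-5,0,52],"yaw": 0}
    - {"grip": 0,"dp": [-5,0,55],"yaw": 0}

```text
time_s: 4.3
tcp_pos: [0.4686, 0.1083, 0.0625]
eef_rot: [180.0, -0.0, 6.0]
contact_force: [0.0, -1.0, 3.8]
gripper_width: 0.0005
```

>>> apply_moves:
  commands:
    - {"grip": 0,"dp": [0,0,2],"yaw": 0}
    - {"grip": 0,"dp": [0,0,3],"yaw": 0}
    - {"grip": 0,"dp": [0,0,4],"yaw": 0}
    - {"grip": 0,"dp": [0,0,4],"yaw": 0}

```text
time_s: 4.8
tcp_pos: [0.469, 0.1084, 0.0608]
eef_rot: [180.0, -0.1, 6.1]
contact_force: [-8.6, -2.8, 30.3]
gripper_width: 0.0005
```

```bash
cat > look.py <<'E'
import sys
from h import *
k=sys.argv[1]
save('scene',f'scene{k}.png');save('side',f'side{k}.png');st=get_state();print(st['time_s'],st['tcp_pos'],st['contact_force'])
s=load(f'scene{k}.png')['color'][:,:,::-1];t=load(f'side{k}.png')['color'][:,:,::-1]
a=cv2.resize(s[80:245,270:400],None,fx=3,fy=3,interpolation=2)
b=cv2.resize(t[80:245,260:390],None,fx=3,fy=3,interpolation=2)
cv2.imwrite(f'pics/z{k}.png',np.hstack([a,b]))
E
python3 look.py 4
```

```text
4.9 [0.46901874 0.10833084 0.06078797] [-9.10670902 -2.55031426 28.84813656]
```

View pics/z4.png

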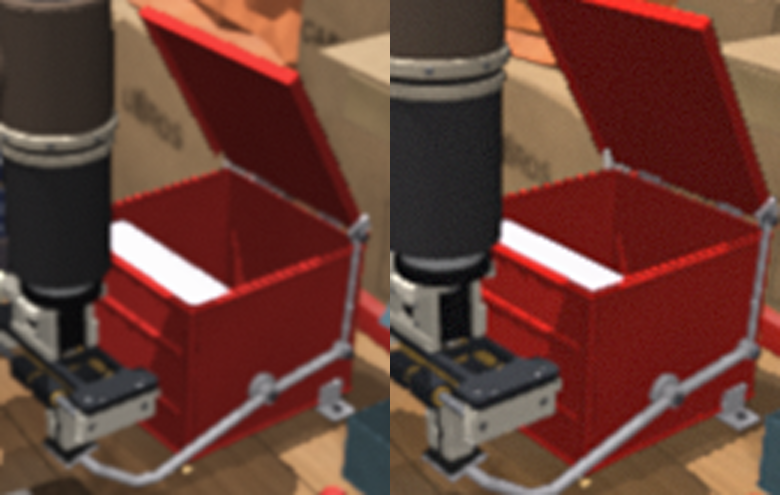

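The lever is at its stop, with the tip at z 0.061. The lid is wide open and the chute is empty: nothing at (165,265) in the left crop or (560,255) in the right. I'll ease the pressure slightly, hold, and look again.

>>> apply_moves:
  commands:
    - {"grip": 0,"dp": [0,0,-1],"yaw": 0}
    - {"grip": 0,"dp": [0,0,-1],"yaw": 0}
    - {"grip": 0,"dp": [0,0,-1],"yaw": 0}
    - {"grip": 0,"dp": [0,0,-1],"yaw": 0}
    - {"grip": 0,"dp": [0,0,-1],"yaw": 0}
    - {"grip": 0,"dp": [0,0,-1],"yaw": 0}
    - {"grip": 0,"dp": [0,0,-1],"yaw": 0}
    - {"grip": 0,"dp": [0,0,-1],"yaw": 0}

```text
time_s: 5.9
tcp_pos: [0.469, 0.1083, 0.0611]
eef_rot: [-180.0, -0.1, 6.1]
contact_force: [-6.1, -1.9, 20.9]
gripper_width: 0.0004
```

```bash
python3 look.py 5; python3 -c "
from h import *
save('wrist','w5.png')"
```

```text
6.0 [0.46893447 0.10831121 0.06107154] [-6.42193974 -1.9860199  19.09520002]
```

View pics/scene5.png

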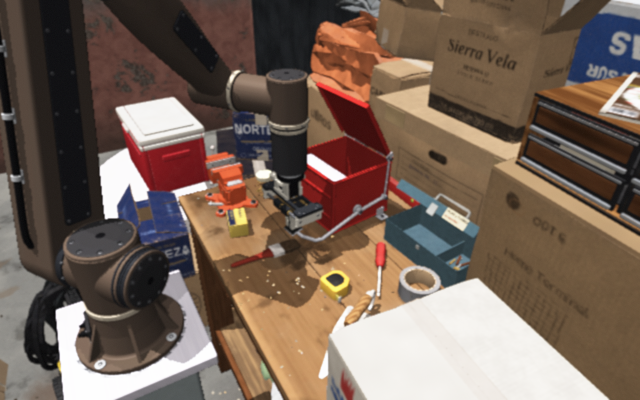

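View pics/w5.png

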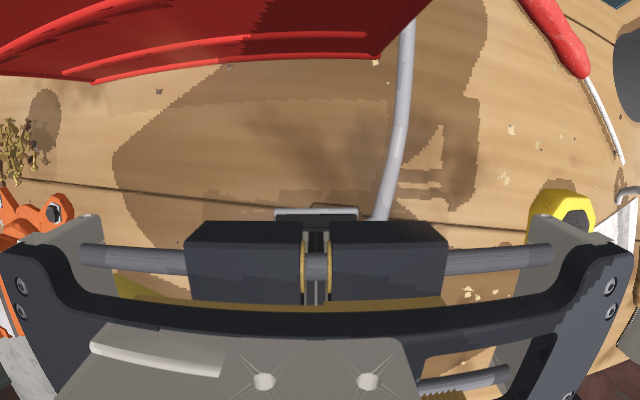

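The bottle is nowhere on the chute or the bench, so it is in the bin. Next I'll ease the lever up at about 8–10 mm/s, slower at the end.

>>> apply_moves:
  commands:
    - {"grip": 0,"dp": [0,0,-1],"yaw": 0}
    - {"grip": 0,"dp": [0,0,-2],"yaw": 0}
    - {"grip": 0,"dp": [0,0,-3],"yaw": 0}
    - {"grip": 0,"dp": [0,0,-4],"yaw": 0}
    - {"grip": 0,"dp": [0,0,-5],"yaw": 0}
    - {"grip": 0,"dp": [0,0,-6],"yaw": 0}
    - {"grip": 0,"dp": [1,0,-7],"yaw": 0}
    - {"grip": 0,"dp": [1,0,-8],"yaw": 0}
    - {"grip": 0,"dp": [1,0,-9],"yaw": 0}
    - {"grip": 0,"dp": [1,0,-10],"yaw": 0}
    - {"grip": 0,"dp": [1,0,-11],"yaw": 0}
    - {"grip": 0,"dp": [1,0,-12],"yaw": 0}

```text
time_s: 7.55
tcp_pos: [0.469, 0.1082, 0.0716]
eef_rot: [180.0, 0.0, 6.0]
contact_force: [-3.7, -0.6, 4.0]
gripper_width: 0.0005
```

>>> apply_moves:
  commands:
    - {"grip": 0,"dp": [0,0,-1],"yaw": 0}
    - {"grip": 0,"dp": [0,0,-2],"yaw": 0}
    - {"grip": 0,"dp": [0,0,-3],"yaw": 0}
    - {"grip": 0,"dp": [0,0,-4],"yaw": 0}
    - {"grip": 0,"dp": [0,0,-5],"yaw": 0}
    - {"grip": 0,"dp": [1,0,-6],"yaw": 0}
    - {"grip": 0,"dp": [1,0,-7],"yaw": 0}
    - {"grip": 0,"dp": [1,0,-8],"yaw": 0}
    - {"grip": 0,"dp": [2,0,-9],"yaw": 0}
    - {"grip": 0,"dp": [2,0,-10],"yaw": 0}
    - {"grip": 0,"dp": [2,0,-11],"yaw": 0}
    - {"grip": 0,"dp": [2,0,-12],"yaw": 0}

```text
time_s: 9.05
tcp_pos: [0.4709, 0.1083, 0.0835]
eef_rot: [180.0, 0.0, 6.0]
contact_force: [-4.8, -0.3, 4.8]
gripper_width: 0.0004
```

>>> apply_moves:
  commands:
    - {"grip": 0,"dp": [0,0,-1],"yaw": 0}
    - {"grip": 0,"dp": [0,0,-2],"yaw": 0}
    - {"grip": 0,"dp": [0,0,-3],"yaw": 0}
    - {"grip": 0,"dp": [1,0,-4],"yaw": 0}
    - {"grip": 0,"dp": [1,0,-5],"yaw": 0}
    - {"grip": 0,"dp": [1,0,-6],"yaw": 0}
    - {"grip": 0,"dp": [1,0,-7],"yaw": 0}
    - {"grip": 0,"dp": [1,0,-8],"yaw": 0}
    - {"grip": 0,"dp": [2,0,-9],"yaw": 0}
    - {"grip": 0,"dp": [2,0,-10],"yaw": 0}
    - {"grip": 0,"dp": [2,0,-11],"yaw": 0}
    - {"grip": 0,"dp": [2,0,-12],"yaw": 0}

```text
time_s: 10.55
tcp_pos: [0.473, 0.1085, 0.0957]
eef_rot: [180.0, 0.0, 6.0]
contact_force: [-5.2, -0.7, 5.6]
gripper_width: 0.0005
```

>>> apply_moves:
  commands:
    - {"grip": 0,"dp": [0,0,-1],"yaw": 0}
    - {"grip": 0,"dp": [0,0,-2],"yaw": 0}
    - {"grip": 0,"dp": [0,0,-3],"yaw": 0}
    - {"grip": 0,"dp": [0,0,-4],"yaw": 0}
    - {"grip": 0,"dp": [1,0,-5],"yaw": 0}
    - {"grip": 0,"dp": [1,0,-6],"yaw": 0}
    - {"grip": 0,"dp": [1,0,-7],"yaw": 0}
    - {"grip": 0,"dp": [1,0,-8],"yaw": 0}
    - {"grip": 0,"dp": [2,0,-9],"yaw": 0}
    - {"grip": 0,"dp": [2,0,-10],"yaw": 0}

```text
time_s: 11.8
tcp_pos: [0.475, 0.1087, 0.1058]
eef_rot: [180.0, 0.0, 6.0]
contact_force: [-4.4, -1.0, 7.3]
gripper_width: 0.0005
```

```bash
python3 look.py 6
```

```text
11.9 [0.47504792 0.10875543 0.1058916 ] [-6.06471408 -0.97141428  7.18193537]
```

View pics/z6.png

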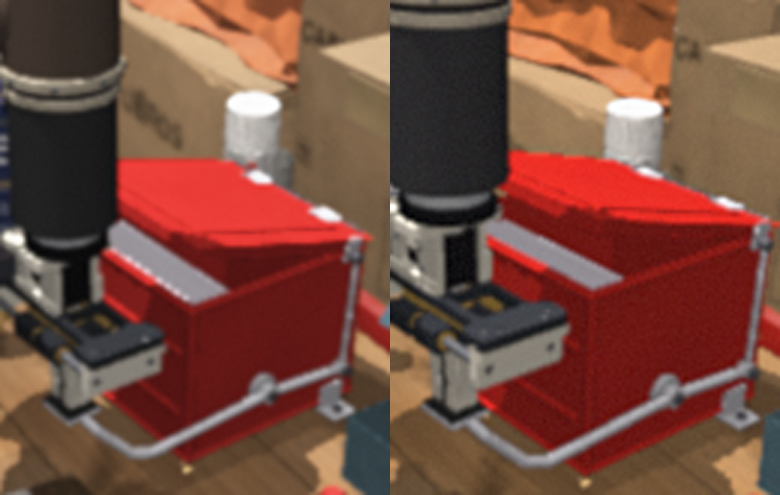

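The lid is following smoothly and there is no bottle in the mouth. About 14 mm of travel is left, which I'll take at about 5 mm/s.

>>> apply_moves:
  commands:
    - {"grip": 0,"dp": [0,0,-0.6],"yaw": 0}
    - {"grip": 0,"dp": [0,0,-1.2],"yaw": 0}
    - {"grip": 0,"dp": [0,0,-1.8],"yaw": 0}
    - {"grip": 0,"dp": [0,0,-2.4],"yaw": 0}
    - {"grip": 0,"dp": [0,0,-3],"yaw": 0}
    - {"grip": 0,"dp": [0,0,-3.6],"yaw": 0}
    - {"grip": 0,"dp": [0,0,-4.2],"yaw": 0}
    - {"grip": 0,"dp": [0,0,-4.8],"yaw": 0}
    - {"grip": 0,"dp": [0,0,-5.4],"yaw": 0}
    - {"grip": 0,"dp": [0,0,-6],"yaw": 0}
    - {"grip": 0,"dp": [0,0,-6.6],"yaw": 0}
    - {"grip": 0,"dp": [0,0,-7.2],"yaw": 0}

```text
time_s: 13.4
tcp_pos: [0.4766, 0.1091, 0.1137]
eef_rot: [180.0, -0.1, 6.1]
contact_force: [0.6, -3.5, 6.4]
gripper_width: 0.0004
```

>>> apply_moves:
  commands:
    - {"grip": 0,"dp": [0,0,-0.5],"yaw": 0}
    - {"grip": 0,"dp": [0,0,-1],"yaw": 0}
    - {"grip": 0,"dp": [0,0,-1.5],"yaw": 0}
    - {"grip": 0,"dp": [0,0,-2],"yaw": 0}
    - {"grip": 0,"dp": [0,0,-2.5],"yaw": 0}
    - {"grip": 0,"dp": [0,0,-3],"yaw": 0}
    - {"grip": 0,"dp": [0,0,-3.5],"yaw": 0}
    - {"grip": 0,"dp": [0,0,-4],"yaw": 0}
    - {"grip": 0,"dp": [0,0,-4.5],"yaw": 0}
    - {"grip": 0,"dp": [0,0,-5],"yaw": 0}
    - {"grip": 0,"dp": [0,0,-5.5],"yaw": 0}
    - {"grip": 0,"dp": [0,0,-6],"yaw": 0}

```text
time_s: 14.9
tcp_pos: [0.4779, 0.1097, 0.1201]
eef_rot: [-180.0, -0.3, 6.1]
contact_force: [2.3, -1.9, 6.0]
gripper_width: 0.0006
```

>>> apply_moves:
  commands:
    - {"grip": 0,"dp": [0,0,-0.4],"yaw": 0}
    - {"grip": 0,"dp": [0,0,-0.8],"yaw": 0}
    - {"grip": 0,"dp": [0,0,-1.2],"yaw": 0}
    - {"grip": 0,"dp": [0,0,-1.6],"yaw": 0}
    - {"grip": 0,"dp": [0,0,-2],"yaw": 0}
    - {"grip": 0,"dp": [0,0,-2.4],"yaw": 0}
    - {"grip": 0,"dp": [0,0,-2.8],"yaw": 0}
    - {"grip": 0,"dp": [0,0,-3.2],"yaw": 0}

```text
time_s: 15.9
tcp_pos: [0.4748, 0.1088, 0.1217]
eef_rot: [180.0, 0.0, 6.0]
contact_force: [0.1, 0.9, -0.0]
gripper_width: 0.0006
```

```bash
python3 look.py 7
```

```text
16.0 [0.4750495  0.10886448 0.12187224] [-0.1829605   0.39628132  0.21310939]
```

View pics/z7.png

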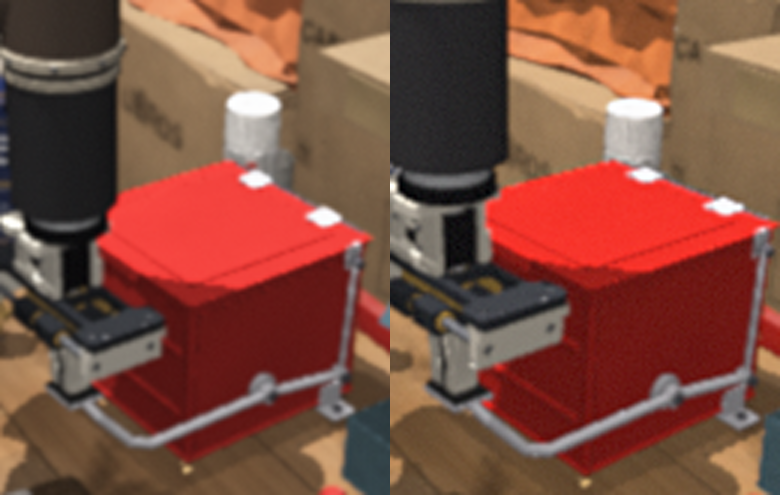

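The lid is level and shut. The contact force is about zero, so the pad has been released at about 0.120–0.121. Now I'll retreat straight up and check.

>>> apply_moves:
  commands:
    - {"grip": 0,"dp": [0,0,-3],"yaw": 0}
    - {"grip": 0,"dp": [0,0,-10],"yaw": 0}
    - {"grip": 0,"dp": [0,0,-30],"yaw": 0}
    - {"grip": 0,"dp": [0,0,-60],"yaw": 0}
    - {"grip": 0,"dp": [-10,0,-100],"yaw": 0}
    - {"grip": 0,"dp": [-20,0,-130],"yaw": 0}
    - {"grip": 0,"dp": [-20,0,-130],"yaw": 0}
    - {"grip": 0,"dp": [-20,0,-130],"yaw": 0}

```text
time_s: 17.0
tcp_pos: [0.4551, 0.1069, 0.2519]
eef_rot: [-180.0, -0.0, 6.0]
contact_force: [0.1, 0.2, -1.2]
gripper_width: 0.0004
```

```bash
python3 look.py 8
```

```text
17.1 [0.45498982 0.10667665 0.25119378] [-0.02814135 -0.05692045 -0.00205525]
```

View pics/side8.png

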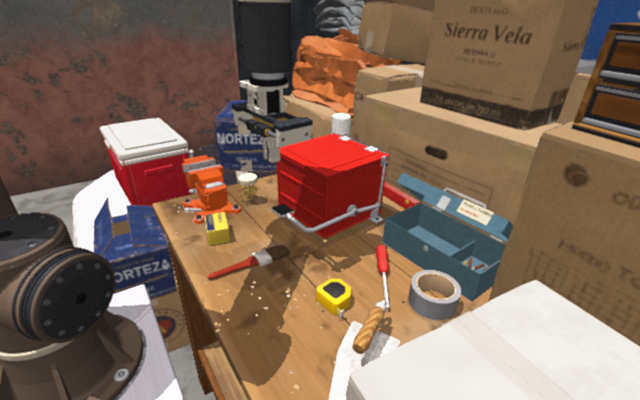

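View pics/z8.png

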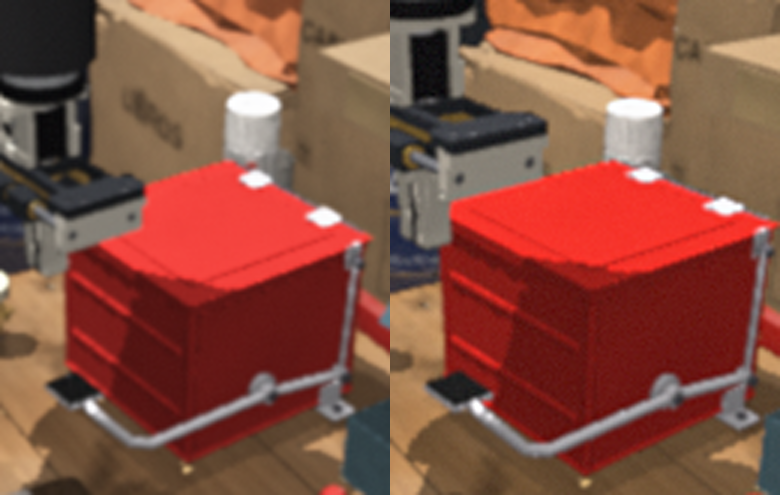

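The lid is fully shut at (330,150) and the pad is up at (283,210). The tape measure, box, screwdriver, duct tape and jar are where they were, and the arm is clear.

```bash
python3 -c "
from h import *
print(close_job())"
```

```text
the job is handed in; nothing more can be done
None
```

The job is handed in: the bottle has dropped into the bin and the lid is fully shut. It took about 17 s of the 43 s allowed.

- **Opening:** I pressed the lever pad to its lower stop with the shut fingertips (tip at z ≈ 0.061 m, peak reading about 30 N). I held it there for about 1.5 s with the lid wide open.
- **Bottle:** The pictures showed the chute empty and no bottle on the bench. I did not see the bottle lying inside the bin, because the front wall hides the floor; I inferred it from those pictures.
- **Closing:** I eased the lever up over about 10 s, slowing from 8 mm/s to 3–4 mm/s, with the pad in contact until the force dropped to zero at z ≈ 0.12 m. That matches the pad height given for a shut lid.
- **Last check:** With the arm lifted clear and no contact force, the pictures showed the lid level and shut and the pad up. The other things on the bench looked unmoved.
- **Disagreement:** Triangulating from the two fixed cameras disagreed with the known heights by 1–3 cm on most points and more on one bin corner. I placed the pad from plane intersections and the wrist camera instead, and those agreed to a few millimetres.

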